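# Isolate and lock out the packing station

### The arm

A 6-joint arm with a two-finger parallel gripper is mounted at the origin on a cart in front of the work surface, level with it; the furniture and walls round the work are solid. World frame = base frame: x ahead of the robot, y to its left, z up, the work surface at z = 0. Lengths are in m, angles in rad, forces in N, time in s.
With the tool pointing down it reaches from about 0.25 to 0.775 m from the base axis. Payload 8.9 kg.
Tool frame: the origin (TCP) lies on the centre line of the jaws, within the pads' length; the fingertips stand robot.tcp_to_tips ahead of it and the grasp point (between the pads) lies 5 mm behind it (robot.tcp_to_tips is the distance from the TCP to the fingertips, in m); z points along the fingers, x is the direction in which the jaws open and shut, and the axes are right-handed (so a half turn about z gives the same grasp; the last joint's range is limited). The gripper opens to 85 mm and grips with 20 to 120 N. Pads are 22 mm wide; open, the fingers measure 114 mm over their backs; the gripper's body (76 mm by 85 mm) begins 54 mm behind the grasp point. The pads swing forward as they close: fully open they stand 13 mm farther back than shut.
Start: joints at [1.158, 0.291, -0.153, 1.127, 0, 1.431], TCP at [0.142, 0.505, 0.245] pointing down, gripper open.
Joint ranges: [-2.52, 2.52], [-0.91, 1.74], [-1.3, 1.37], [-1.96, 2.02], [-1.52, 1.47], [-3.14, 3.14]. Speed limits (rad/s): [2.22, 2.22, 2.79, 3.14, 3.14, 3.14].

### API

Orientations are given as a unit quaternion [w, x, y, z].
In Python, from plant import robot gives the robot as it stands.
- The arm moves only by the tool servo_tool, never from a script. Its argument "steps" is a list of rows, each a list of 7 numbers: the shift along the tool's x, y, z normalised to -1 to 1, where 1 is 0.08 m, then the turn, a rotation vector about the tool's x, y, z normalised to -1 to 1, where 1 is 180 degrees, then the opening, from -1 (shut) to 1 (fully open). In form: [[x, y, z, rx, ry, rz, hand], ...]. A call has 1 to 5 rows; each row is the pose to reach, as a shift and turn from the pose commanded when the call began, along the tool's axes at that moment, turning the shorter way round; what a row does not reach only later rows make up. A row lasts 1/12 s, in which the tool goes at most 41.7 mm and 7.16 degrees, less where a joint would pass 70% of its speed; a pose out of reach is approached as far as the arm can. A call with a number of a shift or a turn outside -1 to 1 is refused whole. A call with a gripper value outside its range is refused whole. The fingers move at their own pace and stop on an object; "newtons" is the grip in N (left out, the last holds). Time passes only in rows, so rows that repeat a pose let the fingers close. It gives the time, the measured TCP pose, the force and the opening at its end, in the units of the state.
- robot.get_state(): the state, without advancing time (a new reading comes with each control period).
- robot.grab_frame(name): name is "scene" or "top"; returns a dict with "img" (400x640x3 uint8, red, green, blue), "range_z" (400x640 float32, m along the optical axis (not along the pixel's ray), 0 where there is no reading), "K" (3x3 intrinsics, pixels), "rvec" (rotation vector, rad) and "tvec" (3), from world to camera coordinates, as OpenCV has them. Camera axes: x right, y down, z forward; pixel columns grow to the right and rows downward; lengths in m; the calibration is good to about 2 mm. A picture is of the moment at which its call begins.
- robot.hand_in(): hands the job in, once; it reports no verdict.
The state is a dict: "t": time; "joints": joint angles; "joint_vel": joint speeds; "tau": joint torques, N m; "tool_pos": TCP position; "eef_rot": TCP orientation; "force": force on the tool from outside, world axes, zero at the start; "moment": the same for the moment, N m; "grip_width": finger opening in m.
Only numpy, scipy, OpenCV 4.12 (cv2) and the standard library are available. Lean on these libraries where they do the work, as an engineer would, in place of code of your own. Each camera call takes 0.05 s, during which the arm holds its last target. There are 200 camera calls.

### The job

Two grey isolator boxes stand on the packing table. On the larger one, turn the black bar handle a quarter turn counter-clockwise (seen from above) to its stop, which is off; then swing the steel lockout hasp on the same box out over the box's edge to its stop, so that it stands square to that edge, ready for a padlock. Do not swing the hasp out before the handle is off, and leave the smaller isolator switched on as it is.

Things in the scene. Friction and masses are not known exactly. Their poses are not given: they have to be found in the camera images.
- isolator: Larger grey isolator box, fixed: 150 (x) x 130 (y) x 60 mm high. Origin: centre of its underside; at yaw 0 (it is within 0.35 rad) x points away from the robot, y left, z up. Stands left or right. Handle's upright axis at x=+20, y=0 mm; hasp's upright pivot at x=-55, y=+40 mm. Loose packing things round it are at most 65 mm high.
- isolator_handle (a joint): Its black bar handle, 90 long, 14 wide, 67 to 97 mm above the table, centred on its axis over a disc (top at 68 mm); white line at the pointer end. Rad: 0 = on, bar along box x, pointer at +x; grows counter-clockwise seen from above; 1.571 = off (hard stop), pointer at box +y. Starts at 0 to 0.12. Light friction 0.08 N m, no spring, stays where left.
- isolator_hasp (a joint): Its hasp: steel strip 22 wide, top at 66 mm, with an upright black thumb grip 10 thick, 26 along the strip, 65 to 94 mm above the table, centred 65 mm from the pivot. Rad: 0 = folded along the lid's front edge, grip towards box -y of the pivot; grows clockwise seen from above; 1.571 = out (hard stop), grip towards box -x. Starts at 0 to 0.12. Friction 0.05 N m, no spring, stays.
- small_handle (a joint): Bar handle (50 x 12 x 22 mm, top 79 mm above the table) of the other, smaller grey isolator box (100 x 85 x 50 mm, no hasp), fixed in the other of the two places, left or right. Rad: 0 = on, as it starts; 1.571 = off. It must stay on.
Mind the look-alikes: they are no part of the job. Leave any yellow look-alike of the part that bears small_handle alone.

How it is judged:
On the way, in this order (a step that is already met when the one before it is completed fails the run):
1. the larger box's handle is turned to off with its hasp still folded in (value of joint isolator_handle above 1.38 rad and value of joint isolator_hasp below 0.5 rad), for 0.2 s.
2. the hasp is swung out with the handle still off (value of joint isolator_hasp above 1.3 rad and value of joint isolator_handle above 1.38 rad), for 0.2 s.
At the end, for the whole second after the job is handed in: The larger isolator's handle is off, within about 11 degrees (0.19 rad) of its off stop; its hasp is swung out to within about 15 degrees (0.27 rad) of its outer stop; both are at rest; the smaller isolator's handle is still on, within 0.25 rad of where it started (all of step 2 and value of joint small_handle below 0.25 rad and velocity of joint isolator_handle between -0.05 and 0.05 rad/s and velocity of joint isolator_hasp between -0.05 and 0.05 rad/s); the robot touches nothing.
It fails at once if the hasp is swung out before the handle is off (value of joint isolator_hasp above 0.6 rad and value of joint isolator_handle below 1.3 rad).
It fails at once if the smaller isolator's handle is turned (value of joint small_handle above 0.25 rad).
It also fails if it takes over 48 s, if anything falls off the work surface, if the arm or the gripper's body presses on something with over 40 N, if the wrist force passes 120 N, or if a joint passes its speed limit or range.

## Working session

There is one attempt and no reset: what is moved stays moved. The work goes in short steps, Python scripts to look and compute and a tool call to move; the robot and the scene stay as the last step left them, time stands still between calls to the robot, and variables do not carry over. Pictures are saved under pics/ and viewed, about 8 in all and at most 12, crops included, and the job is handed in when it is done.

Besides the shell and the picture viewer there is one more tool, called after "Call:" as name(argument=value, ...) on one line, values as JSON. servo_tool: Moves the arm, as the interface text tells. Its arguments: {"type":"object","properties":{"steps":{"type":"array","items":{"type":"array","items":{"type":"number"}}},"newtons":{"type":"number"}},"required":["steps"]}

```bash
mkdir -p pics; cat > h.py <<'E'
import numpy as np,cv2
from plant import robot
def grab(n):
    f=robot.grab_frame(n); f['R']=cv2.Rodrigues(np.array(f['rvec'],float))[0]; f['t']=np.array(f['tvec'],float).ravel(); return f
def pts(f):
    z=f['range_z']; v,u=np.mgrid[:z.shape[0],:z.shape[1]]; K=f['K']
    c=np.stack([(u-K[0,2])/K[0,0]*z,(v-K[1,2])/K[1,1]*z,z],-1); return (c-f['t'])@f['R']
def ray(f,u,v,h):
    d=f['R'].T@np.linalg.inv(f['K'])@[u,v,1]; o=-f['R'].T@f['t']; return o+d*(h-o[2])/d[2]
def save(n,im): cv2.imwrite('pics/'+n,cv2.cvtColor(im,cv2.COLOR_RGB2BGR))
E
python3 - <<'E'
from h import *
s=robot.get_state();print(s,robot.tcp_to_tips)
for n in('scene','top'):
    f=grab(n);save(n+'0.png',f['img']);print(n,f['K'],-f['R'].T@f['t'])
E
```

```text
{'t': 0.0, 'joints': array([ 1.15772613e+00,  2.91285346e-01, -1.54118368e-01,  1.12671169e+00,
       -1.51478195e-05,  1.43149677e+00]), 'joint_vel': array([-0.00135776, -0.00077574, -0.00033076, -0.00206156,  0.00140155,
       -0.00087063]), 'tau': array([ 1.47474075e-03, -5.37147439e+01,  3.31367147e+01,  1.59230805e-02,
        1.68937743e-05,  1.61838722e-05]), 'tool_pos': array([0.14177027, 0.50505716, 0.24473264]), 'eef_rot': array([ 3.28131113e-04,  7.96982749e-01,  6.04001708e-01, -5.72168383e-04]), 'force': array([ 0.35499483, -0.12659296, -1.20119465]), 'moment': array([ 0.00190424, -0.02132706,  0.11247845]), 'grip_width': 0.08520223640278507} 0.014
scene [[491.69611444   0.         327.20321135]
 [  0.         491.69611444 209.33694918]
 [  0.           0.           1.        ]] [-0.17125256 -1.55301474  0.85419068]
top [[467.08924659   0.         318.13098634]
 [  0.         467.08924659 202.13791728]
 [  0.           0.           1.        ]] [ 0.24809474 -0.15636257  1.51705992]
```

View pics/top0.png

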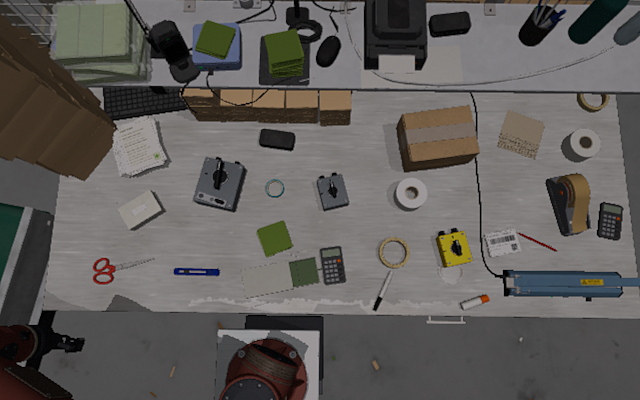

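View pics/scene0.png

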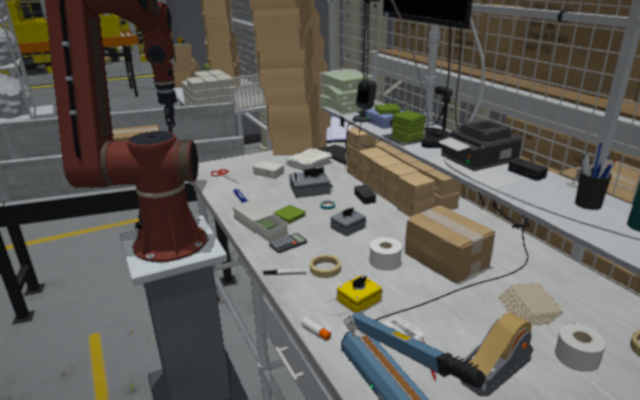

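The top view shows three boxes: a larger grey one at (220,183), a small grey one at (332,191) and a yellow look-alike at (455,247). The larger grey one with the hasp on its front edge fits the task. I'll confirm it in an enlarged crop and measure.

```bash
python3 - <<'E'
from h import *
f=grab('top');g=grab('scene')
a=cv2.resize(f['img'][145:220,180:260],None,fx=7,fy=7,interpolation=cv2.INTER_CUBIC)
b=cv2.resize(g['img'][155:205,280:340],None,fx=4,fy=4,interpolation=cv2.INTER_CUBIC)
c=np.zeros((525,800,3),np.uint8);c[:,:560]=a;c[:200,560:]=b;save('crop1.png',c)
P=pts(f)
m=(abs(P[...,2]-.06)<.012);m[:, :185]=0;m[:,255:]=0;m[:150]=0;m[220:]=0
n,l,st,ce=cv2.connectedComponentsWithStats(m.astype(np.uint8))
i=1+np.argmax(st[1:,4]);q=P[l==i];r=cv2.minAreaRect(q[:,:2].astype(np.float32));print('lid',st[i],r,cv2.boxPoints(r),np.median(q[:,2]))
for nm,F in(('top',f),('scene',g)):
    Q=pts(F);box=np.hypot(Q[...,0]-r[0][0],Q[...,1]-r[0][1])<.11
    k=box&(Q[...,2]>.08)&(Q[...,2]<.12);w=Q[k];print(nm,'high',k.sum())
    n,l,st,ce=cv2.connectedComponentsWithStats(k.astype(np.uint8),connectivity=8)
    for i in range(1,n):
        w=Q[l==i];rr=cv2.minAreaRect(w[:,:2].astype(np.float32));print(ce[i],st[i,4],w.mean(0),w[:,2].max(),rr)
E
```

```text
lid [ 194  157   51   53 1617] ((0.607519805431366, 0.17091521620750427), (0.13282401859760284, 0.15116414427757263), 77.35513305664062) [[0.51923287 0.12265947]
 [0.66673064 0.08956852]
 [0.69580674 0.21917096]
 [0.54830897 0.2522619 ]] 0.06204586540073555
top high 187
[218.2516129  174.77419355] 155 [0.62489621 0.16520691 0.0954558 ] 0.10633556658063634 ((0.6257569193840027, 0.16627098619937897), (0.01583513244986534, 0.08883745223283768), 83.41815948486328)
[218.71875 201.125  ] 32 [0.54062674 0.15941855 0.09336303] 0.10224305600908903 ((0.5410282015800476, 0.15885517001152039), (0.025350047275424004, 0.00975514855235815), 69.4463119506836)
scene high 102
[313.72527473 169.9010989 ] 91 [0.62700257 0.16100099 0.08883665] 0.09935989569476425 ((0.6272559762001038, 0.16251727938652039), (0.028913063928484917, 0.090824194252491), 80.81268310546875)
[295.36363636 174.45454545] 11 [0.54153289 0.15516831 0.08772585] 0.09225223375402383 ((0.5427303910255432, 0.15851426124572754), (0.030522851273417473, 0.007329254411160946), 75.16331481933594)
```

View pics/crop1.png

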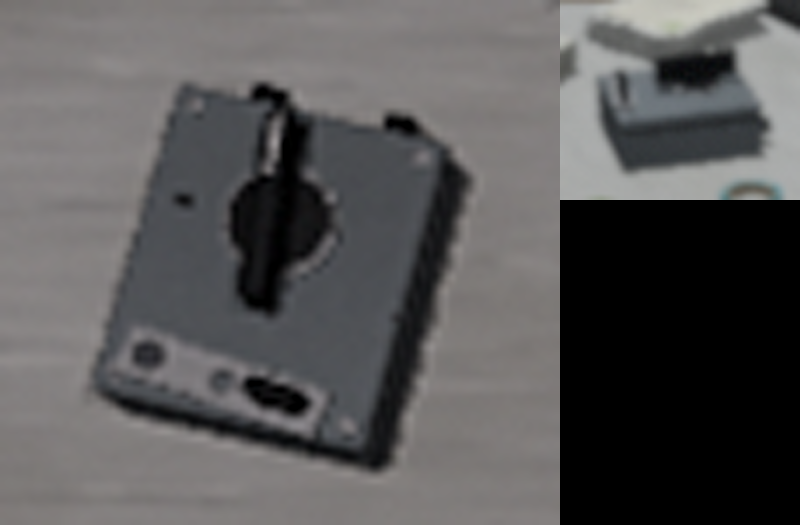

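The crop confirms it: the larger grey box has the bar handle at top-view pixel (218,175) and the hasp grip at (219,201). Both views agree to within 5 mm: handle axis (0.627,0.166), grip (0.541,0.158), yaw about -0.22. Moving over the handle now.

Call:
servo_tool(steps=[[-0.35,1,0,0,0,0,1],[-0.35,1,0,0,0,0,1],[-0.35,1,0,0,0,0,1]])

```text
t: 0.45
tool_pos: [0.2154, 0.454, 0.2451]
eef_rot: [0.001, 0.798, 0.603, 0.0]
force: [-0.1, 0.9, 0.2]
grip_width: 0.0853
```

Call:
servo_tool(steps=[[-0.35,1,0,0,0,0,1],[-0.35,1,0,0,0,0,1],[-0.35,1,0,0,0,0,1]])

```text
t: 0.7
tool_pos: [0.2854, 0.4052, 0.2452]
eef_rot: [0.001, 0.798, 0.602, 0.0]
force: [1.4, 0.1, 0.1]
grip_width: 0.0855
```

Call:
servo_tool(steps=[[-0.35,1,0,0,0,0,1],[-0.35,1,0,0,0,0,1],[-0.35,1,0,0,0,0,1]])

```text
t: 0.95
tool_pos: [0.355, 0.3565, 0.2452]
eef_rot: [0.001, 0.798, 0.602, 0.001]
force: [-0.5, 0.2, -0.7]
grip_width: 0.0856
```

Call:
servo_tool(steps=[[-0.35,1,0,0,0,0,1],[-0.35,1,0,0,0,0,1],[-0.35,1,0,0,0,0,1]])

```text
t: 1.2
tool_pos: [0.4246, 0.3078, 0.2451]
eef_rot: [0.001, 0.798, 0.602, 0.001]
force: [-0.3, 0.5, -0.4]
grip_width: 0.085
```

Call:
servo_tool(steps=[[-0.35,1,0,0,0,0,1],[-0.35,1,0,0,0,0,1],[-0.35,1,0,0,0,0,1]])

```text
t: 1.45
tool_pos: [0.4941, 0.259, 0.2449]
eef_rot: [0.001, 0.798, 0.602, 0.001]
force: [-1.2, -0.5, -0.1]
grip_width: 0.0858
```

Call:
servo_tool(steps=[[-0.35,1,0,0,0,0,1],[-0.35,1,0,0,0,0,1],[-0.35,1,0,0,0,0,1]])

```text
t: 1.7
tool_pos: [0.5634, 0.2101, 0.2446]
eef_rot: [0.001, 0.798, 0.602, 0.0]
force: [-1.0, -0.5, 0.2]
grip_width: 0.0855
```

Call:
servo_tool(steps=[[-0.35,0.98,0,0,0,-0.05,1],[-0.35,0.98,0,0,0,-0.05,1],[-0.35,0.98,0,0,0,-0.05,1],[-0.35,0.98,0,0,0,-0.05,1]])

```text
t: 2.03
tool_pos: [0.6276, 0.1642, 0.2441]
eef_rot: [-0.0, 0.748, 0.663, -0.001]
force: [-0.1, -0.1, 0.4]
grip_width: 0.0853
```

```bash
cat >> h.py <<'E'
from scipy.spatial.transform import Rotation as Ro
def go(x,y,z,yaw):
    "row from measured pose to world target; yaw=tool x heading, deg"
    s=robot.get_state();q=s['eef_rot'];R=Ro.from_quat([*q[1:],q[0]])
    T=Ro.from_matrix(np.array([[np.cos(np.radians(yaw)),np.sin(np.radians(yaw)),0],[np.sin(np.radians(yaw)),-np.cos(np.radians(yaw)),0],[0,0,-1]]).astype(float))
    d=R.inv().apply(np.array([x,y,z])-s['tool_pos'])/.08; r=(R.inv()*T).as_rotvec()/np.pi
    xa=R.apply([1,0,0]);print('t',round(s['t'],2),'pos',s['tool_pos'].round(4),'yaw',np.degrees(np.arctan2(xa[1],xa[0])).round(2),'F',s['force'].round(1),'w',round(s['grip_width'],4),'row',d.round(3),r.round(3))
E
python3 -c "
from h import *
go(.627,.166,.15,83.4)"
```

```text
t 2.03 pos [0.6276 0.1642 0.2441] yaw 83.13 F [-0.1 -0.1  0.4] w 0.0853 row [ 0.022 -0.009  1.176] [-0.     0.    -0.002]
```

Call:
servo_tool(steps=[[0.02,-0.01,0.96,0,0,0,1],[0.02,-0.01,0.96,0,0,0,1],[0.02,-0.01,0.96,0,0,0,1]])

```text
t: 2.28
tool_pos: [0.621, 0.1677, 0.162]
eef_rot: [-0.003, 0.747, 0.665, -0.004]
force: [-1.9, -0.3, -0.4]
grip_width: 0.0858
```

Call:
servo_tool(steps=[[0,0,0.3,0,0,0,1],[0,0,0.6,0,0,0,1],[0,0,0.96,0,0,0,1],[0,0,0.96,0,0,0,1],[0,0,0.96,0,0,0,1]])

```text
t: 2.7
tool_pos: [0.625, 0.1679, 0.0924]
eef_rot: [-0.001, 0.747, 0.665, -0.001]
force: [-0.2, -0.2, 0.3]
grip_width: 0.0857
```

Call:
servo_tool(steps=[[0,0,0,0,0,0,-0.8],[0,0,0,0,0,0,-0.8],[0,0,0,0,0,0,-0.8],[0,0,0,0,0,0,-0.8],[0,0,0,0,0,0,-0.8]], newtons=25)

```text
t: 3.12
tool_pos: [0.6264, 0.1675, 0.0926]
eef_rot: [0.0, 0.747, 0.665, 0.0]
force: [0.6, 0.1, -0.5]
grip_width: 0.0255
```

Call:
servo_tool(steps=[[0,0,0,0,0,0,-0.8],[0,0,0,0,0,0,-0.8],[0,0,0,0,0,0,-0.8],[0,0,0,0,0,0,-0.8],[0,0,0,0,0,0,-0.8]])

```text
t: 3.53
tool_pos: [0.6261, 0.1672, 0.0923]
eef_rot: [0.0, 0.747, 0.665, 0.0]
force: [-1.7, -1.6, 6.3]
grip_width: 0.0131
```

Call:
servo_tool(steps=[[0,0,0,0,0,-0.03,-0.8],[0,0,0,0,0,-0.06,-0.8],[0,0,0,0,0,-0.09,-0.8],[0,0,0,0,0,-0.12,-0.8],[0,0,0,0,0,-0.15,-0.8]])

```text
t: 3.95
tool_pos: [0.6262, 0.1662, 0.0923]
eef_rot: [0.001, 0.57, 0.822, -0.001]
force: [-1.1, -6.5, 5.4]
grip_width: 0.0134
```

Call:
servo_tool(steps=[[0,0,0,0,0,-0.03,-0.8],[0,0,0,0,0,-0.06,-0.8],[0,0,0,0,0,-0.09,-0.8],[0,0,0,0,0,-0.12,-0.8],[0,0,0,0,0,-0.15,-0.8]])

```text
t: 4.37
tool_pos: [0.6267, 0.1655, 0.0923]
eef_rot: [0.001, 0.363, 0.932, -0.001]
force: [1.2, -9.9, 4.4]
grip_width: 0.0132
```

Call:
servo_tool(steps=[[0,0,0,0,0,-0.03,-0.8],[0,0,0,0,0,-0.06,-0.8],[0,0,0,0,0,-0.09,-0.8],[0,0,0,0,0,-0.12,-0.8],[0,0,0,0,0,-0.15,-0.8]])

```text
t: 4.78
tool_pos: [0.6275, 0.165, 0.0923]
eef_rot: [0.002, 0.135, 0.991, -0.002]
force: [4.6, -12.0, 1.0]
grip_width: 0.0131
```

```bash
python3 -c "
from h import *
go(.627,.166,.092,167.4);print(robot.get_state()['moment'])"
```

```text
t 4.78 pos [0.6275 0.165  0.0923] yaw 164.46 F [  4.6 -12.    1. ] w 0.0131 row [0.01  0.01  0.004] [-0.001  0.001 -0.016]
[-2.28027569 -0.86690014 -0.16298803]
```

Call:
servo_tool(steps=[[0,0,0,0,0,-0.02,-0.8],[0,0,0,0,0,-0.02,-0.8],[0,0,0,0,0,-0.02,-0.8]])

```text
t: 5.03
tool_pos: [0.6277, 0.165, 0.0923]
eef_rot: [0.002, 0.106, 0.994, -0.002]
force: [4.0, -11.0, 2.9]
grip_width: 0.0132
```

```bash
python3 -c "
from h import *
go(.627,.166,.092,167.4);print(robot.get_state()['moment'])"
```

```text
t 5.03 pos [0.6277 0.165  0.0923] yaw 167.8 F [  4.  -11.    2.9] w 0.0132 row [0.011 0.011 0.004] [-0.001  0.001  0.002]
[-2.1997531  -0.8348125  -0.23847278]
```

Call:
servo_tool(steps=[[0,0,0,0,0,-0.02,-0.8],[0,0,0,0,0,-0.02,-0.8],[0,0,0,0,0,-0.02,-0.8]])

```text
t: 5.28
tool_pos: [0.6277, 0.1651, 0.0924]
eef_rot: [0.002, 0.076, 0.997, -0.002]
force: [4.4, -10.0, 3.0]
grip_width: 0.0138
```

```bash
python3 -c "
from h import *
go(.627,.166,.092,167.4);print(robot.get_state()['moment'])"
```

```text
t 5.28 pos [0.6277 0.1651 0.0924] yaw 171.32 F [  4.4 -10.    3. ] w 0.0138 row [0.011 0.01  0.005] [-0.001  0.001  0.022]
[-1.96644238 -0.86460131 -1.24900867]
```

Moment jumped by 1 N m and the jaws widened, so the handle is at its stop. Back off 1.5°, open, rise.

Call:
servo_tool(steps=[[0,0,0,0,0,0.012,-0.8],[0,0,0,0,0,0.012,0],[0,0,0,0,0,0.012,0],[0,0,0,0,0,0.012,0],[0,0,0,0,0,0.012,0]])

```text
t: 5.7
tool_pos: [0.6257, 0.1677, 0.0915]
eef_rot: [-0.0, 0.092, 0.996, 0.0]
force: [-0.2, 0.4, 0.4]
grip_width: 0.0429
```

Call:
servo_tool(steps=[[0,0,-0.4,0,0,0,0],[0,0,-0.8,0,0,0,0],[0,0,-1,0,0,0,0],[0,0,-1,0,0,0,0]])

```text
t: 6.03
tool_pos: [0.6281, 0.1681, 0.176]
eef_rot: [0.003, 0.092, 0.996, 0.001]
force: [0.3, 0.2, 0.8]
grip_width: 0.0423
```

```bash
python3 - <<'E'
from h import *
go(.541,.1585,.17,161.3)
f=grab('top');Q=pts(f)
save('top2.png',cv2.resize(f['img'][130:230,160:280],None,fx=5,fy=5,interpolation=cv2.INTER_CUBIC))
E
```

```text
t 6.03 pos [0.6281 0.1681 0.176 ] yaw 169.4 F [0.3 0.2 0.8] w 0.0423 row [ 1.048 -0.319  0.069] [0.001 0.002 0.045]
```

View pics/top2.png

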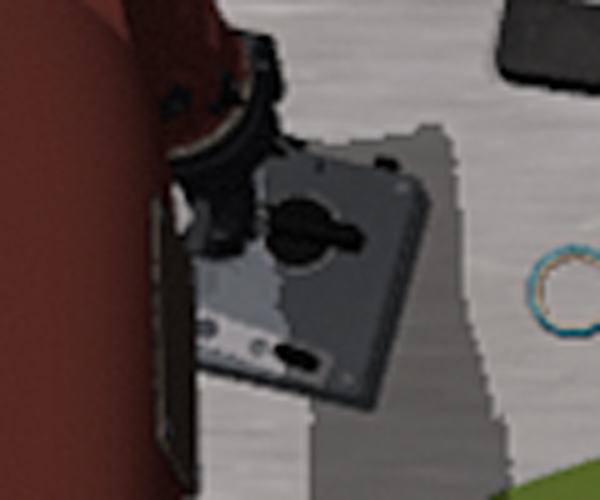

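The handle bar is now square to the box (crop (310,233)) and the hasp is still folded, with its grip at crop (297,357). Next is the grip.

Call:
servo_tool(steps=[[0.5,-0.16,0,0,0,0.045,0],[1,-0.32,0,0,0,0.045,0],[1,-0.32,0,0,0,0.045,0],[1,-0.32,0,0,0,0.045,0],[1,-0.32,0,0,0,0.045,0]])

```text
t: 6.5
tool_pos: [0.5427, 0.1573, 0.1714]
eef_rot: [0.0, 0.162, 0.987, 0.0]
force: [0.5, 0.9, -0.1]
grip_width: 0.0428
```

```bash
python3 -c "
from h import *
go(.541,.1585,.09,161.3)"
```

```text
t 6.5 pos [0.5427 0.1573 0.1714] yaw 161.3 F [ 0.5  0.9 -0.1] w 0.0428 row [0.025 0.008 1.018] [0. 0. 0.]
```

Call:
servo_tool(steps=[[0.02,0.01,0.3,0,0,0,0],[0.02,0.01,0.6,0,0,0,0],[0.02,0.01,0.9,0,0,0,0],[0.02,0.01,1,0,0,0,0],[0.02,0.01,1,0,0,0,0]])

```text
t: 6.92
tool_pos: [0.541, 0.1582, 0.0896]
eef_rot: [-0.002, 0.163, 0.987, -0.0]
force: [-0.1, -0.4, 0.5]
grip_width: 0.0425
```

Call:
servo_tool(steps=[[0,0,0,0,0,0,-0.85],[0,0,0,0,0,0,-0.85],[0,0,0,0,0,0,-0.85],[0,0,0,0,0,0,-0.85],[0,0,0,0,0,0,-0.85]], newtons=20)

```text
t: 7.33
tool_pos: [0.5424, 0.1586, 0.093]
eef_rot: [0.001, 0.163, 0.987, 0.0]
force: [-0.8, 0.4, 6.2]
grip_width: 0.0092
```

```bash
python3 - <<'E'
from h import *
go(.541,.1585,.09,161.3)
# arc rows from current pose about the pivot (clockwise), tool axes, in pitch of 6 deg
s=robot.get_state();p=s['tool_pos'][:2];c=np.array([.5625,.2215]);print('r',np.linalg.norm(p-c),'dir deg',np.degrees(np.arctan2(*(p-c)[::-1])))
E
```

```text
t 7.33 pos [0.5424 0.1586 0.093 ] yaw 161.27 F [-0.8  0.4  6.2] w 0.0092 row [ 0.016 -0.007  0.038] [ 0.     0.001 -0.   ]
r 0.06603441108285675 dir deg -107.76056671372093
```

Gripped (9.2 mm). Now swing along the 65 mm arc, 30° per call.

Call:
servo_tool(steps=[[0.085,0.005,-0.02,0,0,0.033,-0.85],[0.169,0.018,-0.02,0,0,0.067,-0.85],[0.251,0.04,-0.02,0,0,0.1,-0.85],[0.33,0.07,-0.02,0,0,0.133,-0.85],[0.406,0.109,-0.02,0,0,0.167,-0.85]])

```text
t: 7.75
tool_pos: [0.5134, 0.1778, 0.0933]
eef_rot: [-0.0, 0.415, 0.91, 0.001]
force: [1.8, 4.8, -7.6]
grip_width: 0.0095
```

Call:
servo_tool(steps=[[0.085,0.005,0,0,0,0.033,-0.85],[0.169,0.018,0,0,0,0.067,-0.85],[0.251,0.04,0,0,0,0.1,-0.85],[0.33,0.07,0,0,0,0.133,-0.85],[0.406,0.109,0,0,0,0.167,-0.85]])

```text
t: 8.17
tool_pos: [0.4981, 0.2082, 0.0933]
eef_rot: [-0.001, 0.637, 0.771, 0.0]
force: [1.6, 4.4, -6.8]
grip_width: 0.0095
```

```bash
python3 -c "
from h import *
go(.499,.2357,.09,77.4);print(robot.get_state()['moment'])"
```

```text
t 8.17 pos [0.4981 0.2082 0.0933] yaw 100.9 F [ 1.6  4.4 -6.8] w 0.0095 row [0.335 0.075 0.041] [-0.    -0.     0.131]
[ 0.92407397 -0.17654296  0.29326014]
```

Call:
servo_tool(steps=[[0.085,0.005,0,0,0,0.033,-0.85],[0.169,0.018,0,0,0,0.067,-0.85],[0.251,0.04,0,0,0,0.1,-0.85],[0.34,0.074,0,0,0,0.133,-0.85],[0.34,0.074,0,0,0,0.133,-0.85]])

```text
t: 8.58
tool_pos: [0.4983, 0.2362, 0.0932]
eef_rot: [-0.001, 0.783, 0.623, -0.0]
force: [-4.1, 5.5, -2.5]
grip_width: 0.0094
```

```bash
python3 -c "
from h import *
go(.499,.2357,.09,77.4);print(robot.get_state()['moment'])"
```

```text
t 8.58 pos [0.4983 0.2362 0.0932] yaw 77.02 F [-4.1  5.5 -2.5] w 0.0094 row [-0.004  0.01   0.04 ] [-0.    -0.    -0.002]
[1.18033886 0.72836742 0.28002501]
```

At the expected stop within a degree. Nudge 2° to feel it, hold, then release and retreat.

Call:
servo_tool(steps=[[0.03,0,0,0,0,0.012,-0.85],[0.03,0,0,0,0,0.012,-0.85],[0.03,0,0,0,0,0.012,-0.85]])

```text
t: 8.83
tool_pos: [0.4984, 0.2366, 0.0932]
eef_rot: [-0.0, 0.792, 0.611, -0.001]
force: [-3.7, -1.9, 0.8]
grip_width: 0.0094
```

Call:
servo_tool(steps=[[-0.02,0,0,0,0,-0.008,-0.85],[-0.02,0,0,0,0,-0.008,-0.2],[-0.02,0,0,0,0,-0.008,-0.2],[-0.02,0,0,0,0,-0.008,-0.2],[-0.02,0,0,0,0,-0.008,-0.2]])

```text
t: 9.25
tool_pos: [0.4997, 0.2356, 0.0936]
eef_rot: [0.0, 0.785, 0.619, 0.0]
force: [0.8, -0.1, -0.0]
grip_width: 0.0343
```

Call:
servo_tool(steps=[[0,0,-0.3,0,0,0,-0.2],[0,0,-0.7,0,0,0,-0.2],[0,0,-1,0,0,0,-0.2],[0,0,-1,0,0,0,-0.2]])

```text
t: 9.58
tool_pos: [0.502, 0.2366, 0.1782]
eef_rot: [0.001, 0.785, 0.619, 0.004]
force: [1.1, 0.4, -0.2]
grip_width: 0.0344
```

Call:
servo_tool(steps=[[0.4,-0.4,-0.5,0,0,0,0],[0.8,-0.8,-1,0,0,0,0],[0.8,-0.8,-1,0,0,0,0],[0.8,-0.8,-1,0,0,0,0]])

```text
t: 9.92
tool_pos: [0.4517, 0.3172, 0.2581]
eef_rot: [-0.0, 0.784, 0.62, 0.004]
force: [0.5, 0.4, 0.8]
grip_width: 0.0424
```

Call:
servo_tool(steps=[[0.5,-0.2,0,0,0,0,0],[1,-0.4,0,0,0,0,0],[1,-0.4,0,0,0,0,0],[1,-0.4,0,0,0,0,0]])

```text
t: 10.25
tool_pos: [0.439, 0.4, 0.2525]
eef_rot: [0.0, 0.784, 0.62, -0.0]
force: [-0.4, -0.9, 0.3]
grip_width: 0.0426
```

Call:
servo_tool(steps=[[0.5,-0.2,0,0,0,0,0],[1,-0.4,0,0,0,0,0],[1,-0.4,0,0,0,0,0],[1,-0.4,0,0,0,0,0]])

```text
t: 10.58
tool_pos: [0.427, 0.4842, 0.2523]
eef_rot: [0.0, 0.785, 0.62, -0.0]
force: [-0.6, 0.8, -0.2]
grip_width: 0.0427
```

```bash
python3 - <<'E'
from h import *
go(.4,.4,.25,77)
f=grab('top');g=grab('scene')
a=cv2.resize(f['img'][140:230,180:270],None,fx=6,fy=6,interpolation=cv2.INTER_CUBIC)
c=np.zeros((540,800,3),np.uint8);c[:,:540]=a
c[:240,540:]=cv2.resize(f['img'][161:221,300:365],(260,240));c[240:500,540:]=cv2.resize(g['img'][150:215,270:335],(260,260));save('end.png',c)
Q=pts(f)
for nm,o in(('big',(.6075,.171)),):
    k=(np.hypot(Q[...,0]-o[0],Q[...,1]-o[1])<.14)&(Q[...,2]>.08)&(Q[...,2]<.12)
    n,l,st,ce=cv2.connectedComponentsWithStats(k.astype(np.uint8))
    for i in range(1,n):
        w=Q[l==i];print(ce[i],st[i,4],w.mean(0),cv2.minAreaRect(w[:,:2].astype(np.float32)))
E
```

```text
t 10.58 pos [0.427  0.4842 0.2523] yaw 76.58 F [-0.6  0.8 -0.2] w 0.0427 row [-1.102 -0.084  0.03 ] [-0.     0.    -0.002]
[218.35172414 174.51034483] 145 [0.62548215 0.16480523 0.09621371] ((0.6274163126945496, 0.1669323444366455), (0.09087800234556198, 0.014922436326742172), 76.89446258544922)
[194.07692308 214.17948718] 39 [0.49865106 0.23387131 0.09162611] ((0.4989537000656128, 0.2343357801437378), (0.010701488703489304, 0.025641968473792076), 83.56692504882812)
```

View pics/end.png

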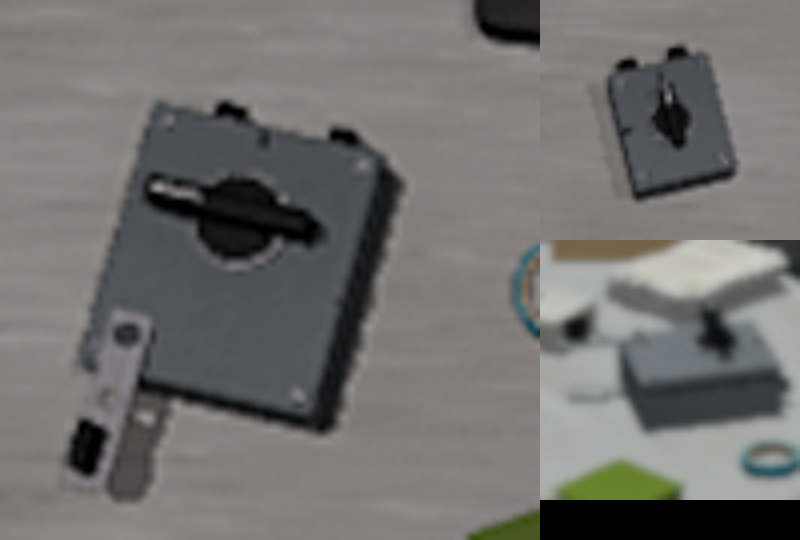

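The handle bar lies at 76.9° (off stop about 77.4°) with its white end at box +y. The hasp stands square to the front edge, with its grip at (0.499,0.234). The small handle is untouched and the arm is clear.

```bash
python3 -c "
from h import *
print(robot.hand_in())"
```

```text
the job is handed in; nothing more can be done
None
```

The larger isolator's handle is off and its hasp is swung out to its stop. I handed the job in at about 10.6 s of the 48 s allowed; hand-in reports no verdict.

- **Handle:** I gripped the bar and turned it counter-clockwise until the moment jumped by about 1 N m, which marked the stop. The last picture puts the bar at 76.9°, against about 77.4° expected for off, with the white end at box +y.
- **Hasp:** a picture before I touched it showed the handle off and the hasp still folded. I then swung it out along its arc. Its grip measured (0.499, 0.234), within 2 mm of the place worked out for square to the edge. The 2° nudge at the end gave no clear force jump, so its stop is confirmed by position only.
- **Rest of the scene:** in the last picture the smaller isolator's handle is still on; I never went near it. The arm is clear of everything, with wrist force about zero.

No check failed. The two camera views of the parts agreed to about 5 mm.

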